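# Draw the ice-box bolt with the hooked rod

### The job

The ice delivery is coming and the loading flap of the ice box is still bolted; the bolt's pull ring sits under the drip rack where a hand does not fit. Take the hooked rod from its rest, drop its hook into the ring and draw the bolt gently all the way back until it is against its stop and the flap has sprung ajar, pulling no harder than the bolt needs and keeping the hand itself off the ice box. Leave the bolt drawn, lay the rod back on its rest as it was, and leave the other things on the bench where they are.

Things in the scene. Friction and masses are not known exactly. Their poses are not given: they have to be found in the camera images.
- rod_grip (a point): Centre of the orange handle of the hooked rod (handle 110 long x 22 wide x 28 mm high, flat sides). x runs along the rod towards its hook, z is up. A steel bar 8 mm thick continues the handle's axis to x = 250 mm; there a hook leg, 8 mm thick, points straight down (-z), its end 45 mm below the axis. About 0.2 kg, balancing about 20 mm ahead of the handle centre. Starts level on its rest.
- rod: The same rod; origin and axes as rod_grip.
- rest_seat (a point): Where rod_grip belongs on the steel rod rest, 85 mm above the bench; x points along the resting rod towards the hook, z up. Fixed: a saddle under the rear end of the handle (x from -54 to -32 mm) with low cheeks 32 mm apart whose tops are 2 mm below the axis, and a fork under the bar at x = 150 mm, 18 mm wide inside, with flared lips up to 32 mm above the axis. Base plate 250 x 70 x 8 mm.
- icebox: The fixed blue ice box; origin at the foot of its front face (nearest the robot), mid-width; x points away from the robot along the bolt, z up. Box x 0 to 380, y +-200 mm; steel deck top at z = 150. A bar drip rack on four corner legs stands over the deck: x 30 to 140, y +-175 mm, underside z = 270, top 283 mm. Behind x = 215 is the loading flap, hinged along its right side (-y), level with the deck.
- bolt_ring (a point): Centre of the bolt's pull ring (axes as icebox): a level brass ring of 6 mm wire, hole 26 mm, 35 mm above the deck, clear beneath; its neck is on the far (+x) side. The bolt moves along icebox x; drawing it brings the ring towards -x, 35 to 55 mm to a rigid stop that only feel can tell, as ring and bolt are set differently each time. It drags 6 to 10 N, stays where left, and bends over 20 N.
- flap (a joint): Opening of the sprung loading flap, rad: about 0 while the bolt holds it down, about 0.22 when it has sprung ajar by itself, which it does only in the last 2 mm before the bolt meets its stop. Not touched by the worker.
- pan_in (a point): Inner floor of a small steel pan, 100 x 100 x 35 mm, standing on the drip rack; leave it.
- jar_mid (a point): Middle of an amber jar, 60 mm diameter, 85 mm high, standing on the bench; leave it.
- can_mid (a point): Middle of a green can, 60 mm diameter, 75 mm high; leave it.
- cup_rim (a point): Centre of the rim of a white cup, 68 mm diameter, 80 mm high; leave it.
- scraper_grip (a point): Grip of a red scraper lying on the bench, lower than 40 mm; leave it.
- brush_grip (a point): Grip of a blue brush lying on the bench, lower than 50 mm; leave it.
- weight_mid (a point): Middle of a brass scale weight, 48 mm diameter, 58 mm high; leave it.

How it is judged:
By the outcome, as a careful person would: the job done as asked, in the order asked, and still so for the second after the job is handed in, with the robot touching nothing.
It also fails if it takes over 64 s, if anything falls off the work surface, if the arm or the gripper's body presses on something with over 40 N, if the wrist force passes 120 N, or if a joint passes its speed limit or range.

### The arm

A 7-joint arm with a two-finger parallel gripper is mounted at the origin on the work surface. World frame = base frame: x ahead of the robot, y to its left, z up, the work surface at z = 0. Lengths are in m, angles in rad, forces in N, time in s.
With the tool pointing down it reaches from about 0.4 to 0.85 m from the base axis. Payload 10.4 kg.
Tool frame: the origin (TCP) lies at the very end of the fingers, on their centre line; the grasp point (between the pads) lies manip.hold_point_z behind it (manip.hold_point_z is the distance from the TCP to the grasp point, in m); z points along the fingers, y is the direction in which the jaws open and shut (so a half turn about z gives the same grasp; the last joint's range is limited). The gripper opens to 85 mm and grips with 20 to 120 N. Pads are 22 mm wide; open, the fingers measure 114 mm over their backs; the gripper's body (76 mm by 85 mm) begins 54 mm behind the grasp point. The pads swing forward as they close: fully open they stand 13 mm farther back than shut.
Start: joints at [1.223, 0.332, -0.065, 1.46, 0.022, 1.35, -0.088], TCP at [0.199, -0.592, 0.231] pointing down, gripper open.
Joint ranges: [-2.6, 2.6], [-0.5, 2.12], [-1.47, 1.34], [0.16, 2.42], [-1.27, 4.41], [0.06, 2.06], [-2.6, 2.6]. Speed limits (rad/s): [2.22, 2.22, 2.79, 2.79, 3.14, 3.14, 3.14].

### API

Orientations are given as a unit quaternion [x, y, z, w].
In Python, from workcell import manip gives the robot as it stands.
- The arm moves only by the tool jog_arm, never from a script. Its arguments are lists of equal length, an entry for each row: "translation": the shift along the world's x, y, z in mm, a list of three; "turn": the turn about the world's z in degrees. In form: {"translation": [[x, y, z], ...], "turn": [turn, ...]}. A call has 1 to 12 rows; each row is the pose to reach, as a shift and turn from the pose measured when the call began; what a row does not reach only later rows make up. A row lasts 1/12 s, in which the tool goes at most 41.7 mm and 7.16 degrees, less where a joint would pass 70% of its speed; a pose out of reach is approached as far as the arm can. A call with a gripper value outside its range is refused whole. "grip" is the finger opening in mm, from 0 to 85.4, set as the call begins (left out, the last holds). The fingers move at their own pace and stop on an object; "grip_force" is the grip in N (left out, the last holds). Time passes only in rows, so rows that repeat a pose let the fingers close. It gives the time, the measured TCP pose, the force and the opening at its end, in the units of the state.
- manip.get_obs(): the state, without advancing time (a new reading comes with each control period).
- manip.camera(name): name is "scene" or "top" or "wrist"; returns a dict with "frame" (384x512x3 uint8, red, green, blue), "mtx" (3x3 intrinsics, pixels), "k1" (the pictures are not rectified: a ray, as slopes to the right and down, at radius r is drawn at 1 + k1 r^2 times it, then the intrinsics apply), "pose" (4x4, takes a point from camera to world coordinates). Camera axes: x right, y down, z forward; pixel columns grow to the right and rows downward; lengths in m; the calibration is good to about 2 mm. A picture is of the moment at which its call begins. There is no depth.
- manip.hand_in(): hands the job in, once; it reports no verdict.
Trained networks look in a picture, given as the dict that the camera call returned (one of the last four; its "shot" number tells which), for a name from the list of things; names that differ only in an ending like _2 or _b are one class to them, and where a whole thing is asked for, a point or a joint stands for the part that bears it (a point fixed in the world has none). Each returns a list of dicts, best first, with "confidence" (0 to 1); they miss things now and then, are a little off and sometimes report something else, mostly with a low value. They report only what shows in the picture. A call takes as long as a camera call.
- manip.outline_of(picture, label): "mask" (384x512 bool, what is visible of it) and "extent" ([left, top, right, bottom] in pixels, round what is visible of it).
- manip.pinpoint(picture, label): "at" ([column, row] in pixels: a listed point, or the origin of a listed thing).
The state is a dict: "clock": time; "joint_pos": joint angles; "joint_velocities": joint speeds; "tau": joint torques, N m; "position": TCP position; "ee_rot": TCP orientation; "ft_force": force on the tool from outside, world axes, zero at the start; "torque": the same for the moment, N m; "grip_width": opening from 0.0 (shut) to 1.0 (fully open).
Only numpy, scipy, OpenCV 4.12 (cv2) and the standard library are available. Lean on these libraries where they do the work, as an engineer would, in place of code of your own. Each camera call takes 0.05 s, during which the arm holds its last target. There are 200 camera calls.

## Working session

There is one attempt and no reset: what is moved stays moved. The work goes in short steps, Python scripts to look and compute and a tool call to move; the robot and the scene stay as the last step left them, time stands still between calls to the robot, and variables do not carry over. Pictures are saved under pics/ and viewed, about 8 in all and at most 12, crops included, and the job is handed in when it is done.

Besides the shell and the picture viewer there is one more tool, called after "Request:" by a JSON object that holds its "fn" and its "kwargs". jog_arm: Moves the arm, as the interface text tells. Its arguments: {"type":"object","properties":{"translation":{"type":"array"},"turn":{"type":"array"},"grip":{"type":"number"},"grip_force":{"type":"number"}},"required":["translation","turn"]}

```bash
ls; mkdir -p pics
cat > h.py <<'E'
import numpy as np, cv2
from workcell import manip
def ray(p,uv):
    m=p["mtx"];d=np.array([(uv[0]-m[0,2])/m[0,0],(uv[1]-m[1,2])/m[1,1]])
    s=d.copy()
    for _ in range(20): s=d/(1+p["k1"]*(s@s))
    P=p["pose"];v=P[:3,:3]@np.array([s[0],s[1],1]);return P[:3,3],v/np.linalg.norm(v)
def at_z(p,uv,z):
    o,v=ray(p,uv);return o+v*(z-o[2])/v[2]
def proj(p,X):
    P=p["pose"];c=P[:3,:3].T@(np.asarray(X)-P[:3,3]);s=c[:2]/c[2];s=s*(1+p["k1"]*(s@s));m=p["mtx"]
    return np.array([m[0,0]*s[0]+m[0,2],m[1,1]*s[1]+m[1,2]])
def tri(obs):
    A=np.zeros((3,3));b=np.zeros(3)
    for p,uv in obs:
        o,v=ray(p,uv);M=np.eye(3)-np.outer(v,v);A+=M;b+=M@o
    x=np.linalg.solve(A,b);return x,[np.linalg.norm((np.eye(3)-np.outer(ray(p,uv)[1],ray(p,uv)[1]))@(x-p["pose"][:3,3])) for p,uv in obs]
def save(p,n,crop=None,k=1):
    f=p["frame"][...,::-1]
    if crop: l,t,r,b=crop;f=f[t:b,l:r]
    cv2.imwrite("pics/"+n,cv2.resize(f,None,fx=k,fy=k,interpolation=cv2.INTER_CUBIC))
E
python3 - <<'E'
from h import *
np.set_printoptions(precision=4,suppress=True)
print(manip.hold_point_z, manip.get_obs())
ps={n:manip.camera(n) for n in("scene","top","wrist")}
for n,p in ps.items(): print(n,p["pose"][:3,3],p["pose"][:3,2])
for l in "rod_grip rod rest_seat icebox bolt_ring flap pan_in jar_mid can_mid cup_rim scraper_grip brush_grip weight_mid".split():
    o=[]
    for n,p in ps.items():
        r=manip.pinpoint(p,l)
        if r: print(l,n,[(np.round(a["at"],1),round(a["confidence"],2)) for a in r[:2]]); 
        if r and r[0]["confidence"]>.4: o.append((p,np.array(r[0]["at"])))
    if len(o)>1: print("   ",*tri(o))
cv2.imwrite("pics/a.png",cv2.resize(np.vstack([ps["scene"]["frame"],ps["top"]["frame"]])[...,::-1],None,fx=.78,fy=.78))
E
```

```text
pics
0.0187 {'clock': 0.0, 'joint_pos': array([ 1.2234,  0.3329, -0.0647,  1.461 ,  0.0216,  1.3499, -0.0885]), 'joint_velocities': array([-0.0002,  0.0008, -0.0006, -0.0004, -0.0012,  0.0003, -0.0003]), 'tau': array([  0.0004, -62.543 ,   0.0496, -39.1594,   0.0163,   0.0099,
        -0.    ]), 'position': array([ 0.1993, -0.592 ,  0.2305]), 'ee_rot': array([ 0.9868,  0.1617, -0.0001, -0.0007]), 'ft_force': array([ 0.5498, -0.5261, -0.2514]), 'torque': array([-0.0116,  0.0311,  0.0129]), 'grip_width': 0.9992842321422086}
scene [ 1.2623 -0.2666  0.9157] [-0.6783  0.2739 -0.6818]
top [0.2375 0.0171 1.7748] [ 0.1767  0.0008 -0.9843]
wrist [ 0.2611 -0.5712  0.3739] [-0.2491 -0.0824 -0.965 ]
rod_grip scene [(array([134.8, 235.3]), 0.65)]
rod_grip top [(array([357.7, 217.9]), 0.67)]
    [ 0.4744 -0.3374  0.0746] [np.float64(0.00422517875127425), np.float64(0.004225178751274113)]
rod scene [(array([135.2, 232.6]), 0.86)]
rod top [(array([244.3, 135.3]), 0.29)]
rest_seat scene [(array([135.6, 234.2]), 0.72)]
rest_seat top [(array([357.4, 216.7]), 0.92)]
    [ 0.4776 -0.3344  0.0818] [np.float64(0.004714927273841069), np.float64(0.004714927273841031)]
icebox scene [(array([286.7, 257.8]), 0.67)]
icebox top [(array([243.3, 164.9]), 0.61)]
    [0.673  0.0679 0.0061] [np.float64(0.006819211786902154), np.float64(0.006819211786902201)]
bolt_ring scene [(array([367.5, 185.6]), 0.67), (array([293.5, 234.1]), 0.66)]
bolt_ring top [(array([246.3, 133.9]), 0.56)]
    [0.7421 0.1214 0.342 ] [np.float64(0.09265634661833635), np.float64(0.09265634661833627)]Traceback (most recent call last):
  File "<stdin>", line 9, in <module>
ValueError: it knows: bolt_ring, brush_grip, can_mid, cup_rim, icebox, jar_mid, pan_in, rest_seat, rod, rod_grip, scraper_grip, weight_mid
```

Run:
```python
from h import *
np.set_printoptions(precision=4,suppress=True)
ps={n:manip.camera(n) for n in("scene","top")}
for l in "bolt_ring pan_in jar_mid can_mid cup_rim scraper_grip brush_grip weight_mid".split():
    o=[]
    for n,p in ps.items():
        r=manip.pinpoint(p,l)
        if r: print(l,n,[(np.round(a["at"],1),round(a["confidence"],2)) for a in r[:2]]); 
        if r and r[0]["confidence"]>.4: o.append((p,np.array(r[0]["at"])))
    if len(o)>1: print("   ",*tri(o))
cv2.imwrite("pics/a.png",cv2.resize(np.vstack([ps["scene"]["frame"],ps["top"]["frame"]])[...,::-1],None,fx=.78,fy=.78))
```

```text
bolt_ring scene [(array([292.4, 234.6]), 0.65)]
pan_in scene [(array([344.7, 203.3]), 0.98)]
pan_in top [(array([211. , 110.4]), 0.8)]
    [0.7726 0.1607 0.2968] [np.float64(0.0006785649722679803), np.float64(0.0006785649722679428)]
jar_mid scene [(array([322.3, 178. ]), 0.62)]
jar_mid top [(array([161.8, 225.4]), 0.65)]
    [0.4336 0.3364 0.0441] [np.float64(0.005342675519025769), np.float64(0.005342675519025928)]
can_mid top [(array([168.6, 176.2]), 0.5)]
cup_rim scene [(array([367.3, 185.9]), 0.53)]
cup_rim top [(array([139.1, 188.6]), 0.58)]
    [0.5601 0.4231 0.0812] [np.float64(0.0027833489349298026), np.float64(0.002783348934929568)]
scraper_grip scene [(array([216.7, 219.4]), 0.67)]
scraper_grip top [(array([278.6, 222.6]), 0.6)]
    [ 0.4577 -0.0729  0.0192] [np.float64(0.002561247082072349), np.float64(0.0025612470820724335)]
brush_grip scene [(array([294.9, 174.4]), 0.66)]
brush_grip top [(array([180.8, 262.1]), 0.61)]
    [ 0.3137  0.2812 -0.0177] [np.float64(0.004161685856339158), np.float64(0.004161685856339123)]
weight_mid scene [(array([186.8, 267. ]), 0.65), (array([136. , 236.5]), 0.6)]
weight_mid top [(array([320.2, 184.3]), 0.42)]
    [ 0.602  -0.2168  0.0186] [np.float64(0.002456066605668157), np.float64(0.0024560666056680737)]
```

View pics/a.png

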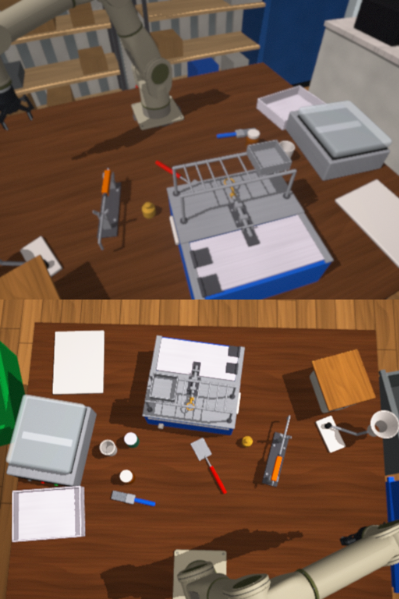

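Run:
```python
from h import *
np.set_printoptions(precision=4,suppress=True)
ps={n:manip.camera(n) for n in("scene","top")}
a=ps["scene"]["frame"][185:385,100:440]; b=ps["top"]["frame"][40:250,170:400]
cv2.imwrite("pics/b.png",cv2.resize(a,None,fx=2.35,fy=2.35,interpolation=3)[...,::-1])
cv2.imwrite("pics/c.png",cv2.resize(b,None,fx=2.8,fy=2.8,interpolation=3)[...,::-1])
for n,p in ps.items():
    r=manip.outline_of(p,"rod")
    print(n,[(x["confidence"],x["extent"],x["mask"].sum()) for x in r])
    hsv=cv2.cvtColor(p["frame"],cv2.COLOR_RGB2HSV)
    m=cv2.inRange(hsv,(6,170,150),(18,255,255))
    k,l,s,c=cv2.connectedComponentsWithStats(m)
    for i in range(1,k):
        if s[i,4]>40:
            ys,xs=np.nonzero(l==i);pts=np.c_[xs,ys].astype(np.float32)
            X=at_z(p,c[i],.099);print(n,s[i],c[i],X,cv2.minAreaRect(pts))
            q=cv2.boxPoints(cv2.minAreaRect(pts))
            for z in q: print("    ",z,at_z(p,z,.095))
```

```text
scene [(0.93, [125.3, 216.9, 144.2, 318.1], np.int64(418))]
scene [130 218  11  30 208] [135.2404 232.4904] [ 0.4882 -0.3284  0.099 ] ((135.22999572753906, 232.38995361328125), (7.353911399841309, 29.839906692504883), 8.130102157592773)
     [129.48 246.64] [ 0.5312 -0.3524  0.095 ]
     [133.7    217.0999] [ 0.4207 -0.3233  0.095 ]
     [140.98 218.14] [ 0.4334 -0.3032  0.095 ]
     [136.76 247.68] [ 0.5426 -0.3337  0.095 ]
scene [ 49 330   9  18  48] [ 52.8958 338.5   ] [ 0.7425 -0.5639  0.099 ] ((52.93963623046875, 338.52587890625), (18.776823043823242, 2.888741970062256), 66.80140686035156)
     [ 47.9138 330.4655] [ 0.7145 -0.5764  0.095 ]
     [ 50.5689 329.3276] [ 0.7137 -0.5702  0.095 ]
     [ 57.9655 346.5862] [ 0.7649 -0.5546  0.095 ]
     [ 55.3103 347.7242] [ 0.7656 -0.5606  0.095 ]
scene [ 17 345  15  20  97] [ 23.7423 352.8351] [ 0.7554 -0.6301  0.099 ] ((24.573528289794922, 354.9559020996094), (22.12331771850586, 7.545937538146973), 59.03623962402344)
     [ 15.6471 347.4118] [ 0.7325 -0.6508  0.095 ]
     [ 22.1176 343.5294] [ 0.7277 -0.6361  0.095 ]
     [ 33.5 362.5
[... 914 characters left out ...]
086] [ 0.8936 -0.6366  0.099 ] ((440.15802001953125, 101.94377899169922), (71.37625122070312, 61.61988830566406), 70.40772247314453)
     [399.1648  78.6532] [ 0.9816 -0.4946  0.095 ]
     [457.217   57.9906] [ 1.0668 -0.7088  0.095 ]
     [481.1512 125.2343] [ 0.813 -0.781  0.095]
     [423.099 145.897] [ 0.7321 -0.5715  0.095 ]
top [348 201  14  32 220] [354.1909 216.2591] [ 0.476  -0.3246  0.099 ] ((354.1764831542969, 216.29412841796875), (6.790997505187988, 32.01470184326172), 14.03624439239502)
     [347. 231.] [ 0.4253 -0.3002  0.095 ]
     [354.7647 199.9412] [ 0.5334 -0.3282  0.095 ]
     [361.353  201.5882] [ 0.5282 -0.3508  0.095 ]
     [353.5883 232.6471] [ 0.4202 -0.3226  0.095 ]
```

View pics/b.png

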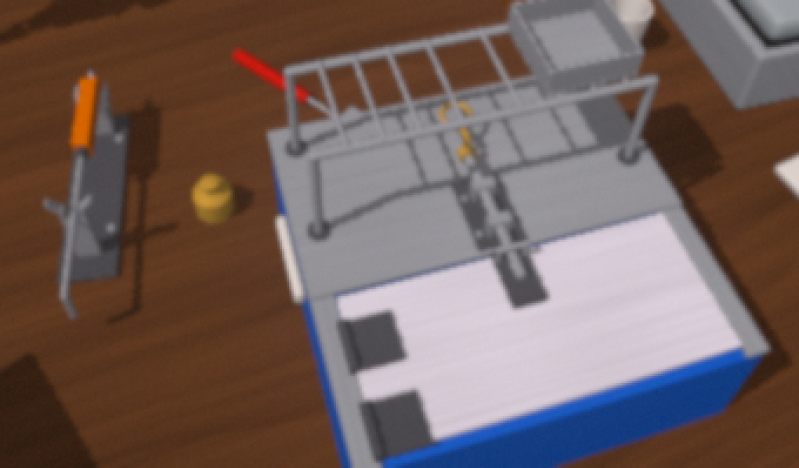

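View pics/c.png

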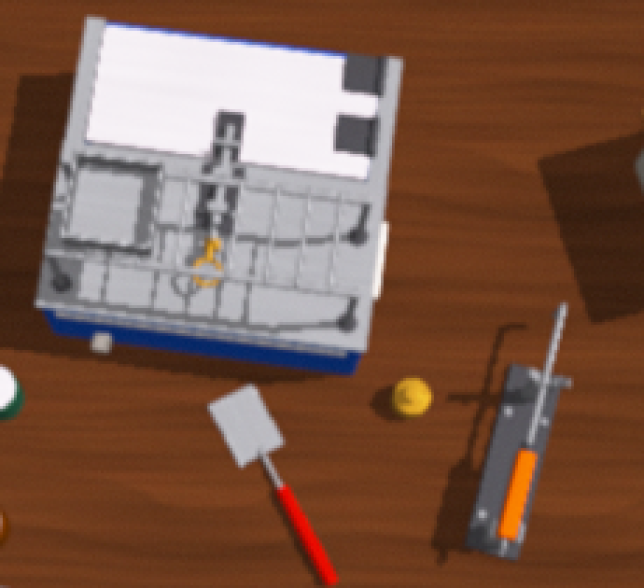

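Request:
{"fn": "jog_arm", "kwargs": {"translation": [[10,10,0],[32,30,0],[60,58,0],[90,87,0],[120,115,0],[150,144,0],[180,173,0],[210,202,0],[240,230,0],[262,252,0],[274,263,0],[277,266,0]], "turn": [-1,-4,-7,-11,-15,-18,-22,-26,-29,-32,-33.6,-33.6]}}

```text
clock: 3.0
position: [0.4792, -0.3227, 0.2314]
ee_rot: [0.992, -0.128, 0.0, -0.001]
ft_force: [0.0, 0.7, -0.2]
grip_width: 1.002
```

Run:
```python
from h import *
from scipy.optimize import least_squares
np.set_printoptions(precision=4,suppress=True)
o=manip.get_obs();print(o["position"],o["ee_rot"],o["ft_force"])
ps={n:manip.camera(n) for n in("scene","top","wrist")}
w=ps["wrist"];save(w,"w1.png")
print(manip.pinpoint(w,"rod_grip"),manip.pinpoint(w,"rest_seat"))
hsv=cv2.cvtColor(w["frame"],cv2.COLOR_RGB2HSV)
m=cv2.inRange(hsv,(6,170,120),(18,255,255));k,l,s,c=cv2.connectedComponentsWithStats(m)
for i in range(1,k):
    if s[i,4]>200:
        ys,xs=np.nonzero(l==i);q=cv2.boxPoints(cv2.minAreaRect(np.c_[xs,ys].astype(np.float32)))
        print(s[i],c[i],at_z(w,c[i],.099),[ (z,at_z(w,z,.099)[:2]) for z in q])
tc=lambda u,v:(ps["top"],np.array([u/2.8+170,v/2.8+40]))
sc=lambda u,v:(ps["scene"],np.array([u/2.35+100,v/2.35+185]))
P=[((0,200,150),tc(38,305)),((0,-200,150),tc(366,349)),((380,-200,150),tc(402,58)),((380,200,150),tc(88,18)),((0,-200,150),sc(270,132)),((380,200,150),sc(768,348)),
((140,-175,283),sc(312,155)),((140,175,283),sc(655,78)),((30,-175,283),sc(287,70)),]
def W(t,X): 
    c,s=np.cos(t[2]),np.sin(t[2]);X=np.array(X)/1000;return np.array([t[0]+c*X[0]-s*X[1],t[1]+s*X[0]+c*X[1],X[2]])
f=lambda t:np.concatenate([proj(p,W(t,X))-uv for X,(p,uv) in P])
r=least_squares(f,[.67,.07,-.1],loss="soft_l1");t=r.x;print("ice",t,np.degrees(t[2]));print(f(t).reshape(-1,2))
d=np.array([np.cos(t[2]),np.sin(t[2])]);n=np.array([-d[1],d[0]])
for v in (tc(208,268),sc(456,113)):
    X=at_z(*v,.185);print("ring",X,(X[:2]-t[:2])@d,(X[:2]-t[:2])@n)
```

```text
[ 0.4792 -0.3227  0.2314] [ 0.9917 -0.1284  0.0004 -0.0006] [ 0.0386  0.7294 -0.2161]
[{'at': [256.3, 173.9], 'confidence': 0.59}] [{'at': [261.3, 176.3], 'confidence': 0.91}]
ice [ 0.6697  0.0638 -0.1187] -6.802553925837705
[[ 0.0296 -2.0643]
 [-0.2844 -1.5731]
 [ 0.2888 -1.712 ]
 [ 0.0308 -2.4849]
 [-1.2236  0.0551]
 [ 0.7234 -0.2435]
 [-0.3113 -2.2363]
 [-0.4112 -1.8   ]
 [-0.1173 -1.9961]]
ring [0.7267 0.0564 0.185 ] 0.05753418759527297 -0.0005007634212664194
ring [0.7272 0.0589 0.185 ] 0.057690587840374896 0.0020036843223412253
```

View pics/w1.png

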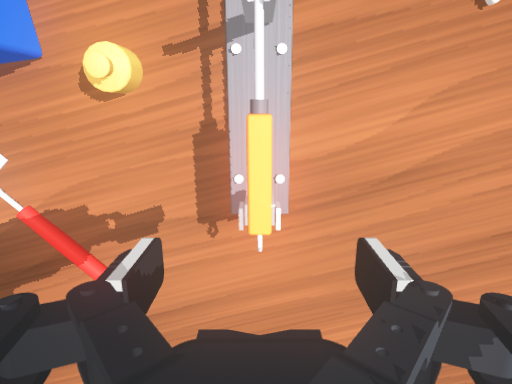

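Run:
```python
from h import *
np.set_printoptions(precision=4,suppress=True)
w=manip.camera("wrist")
hsv=cv2.cvtColor(w["frame"],cv2.COLOR_RGB2HSV)
m=cv2.inRange(hsv,(10,150,150),(30,255,255));m[:,:240]=0;m[:,285:]=0;m[:105]=0;m[245:]=0
m=cv2.morphologyEx(m,cv2.MORPH_OPEN,np.ones((7,7)))
ys,xs=np.nonzero(m);print(xs.min(),xs.max(),ys.min(),ys.max(),m.sum()/255)
rows=np.unique(ys);C=np.array([(xs[ys==y].mean(),y) for y in rows if 120<y<230])
Q=np.array([at_z(w,c,.099)[:2] for c in C]);k=np.polyfit(Q[:,0],Q[:,1],1)
print("yaw",np.degrees(np.arctan(k[0])))
b=np.polyfit(C[:,1],C[:,0],1)
F=at_z(w,(np.polyval(b,ys.min()),ys.min()-.5),.099);R=at_z(w,(np.polyval(b,ys.max()),ys.max()+.5),.099)
print(F,R,np.linalg.norm(F-R),(F+R)/2)
o=manip.get_obs();q=o["ee_rot"];print(o["position"],np.degrees(2*np.arctan2(q[1],q[0])))
for l in("rod_grip","rest_seat"):print(at_z(w,manip.pinpoint(w,l)[0]["at"],.085))
```

```text
Traceback (most recent call last):
ValueError: zero-size array to reduction operation minimum which has no identity
```

Run:
```python
from h import *
np.set_printoptions(precision=4,suppress=True)
w=manip.camera("wrist")
hsv=cv2.cvtColor(w["frame"],cv2.COLOR_RGB2HSV);print(w["frame"][175,244:276:3].tolist(),hsv[175,260])
f=w["frame"].astype(int);m=((f[...,1]>140)&(f[...,2]<120)&(f[...,0]>200)).astype(np.uint8);m[:,:240]=0;m[:,285:]=0;m[:105]=0;m[245:]=0
ys,xs=np.nonzero(m);print(xs.min(),xs.max(),ys.min(),ys.max(),m.sum())
rows=np.unique(ys);C=np.array([(xs[ys==y].mean(),y) for y in rows if 120<y<230])
Q=np.array([at_z(w,c,.099)[:2] for c in C]);k=np.polyfit(Q[:,0],Q[:,1],1)
print("yaw",np.degrees(np.arctan(k[0])))
b=np.polyfit(C[:,1],C[:,0],1)
F=at_z(w,(np.polyval(b,ys.min()),ys.min()-.5),.099);R=at_z(w,(np.polyval(b,ys.max()),ys.max()+.5),.099)
print(F,R,np.linalg.norm(F-R),(F+R)/2)
o=manip.get_obs();q=o["ee_rot"];print(o["position"],np.degrees(2*np.arctan2(q[1],q[0])))
for l in("rod_grip","rest_seat"):
    for r in manip.pinpoint(w,l)[:1]: print(at_z(w,r["at"],.085))
```

```text
[[246, 170, 136], [255, 236, 124], [255, 240, 128], [255, 241, 129], [255, 241, 129], [255, 242, 131], [255, 242, 132], [255, 243, 132], [255, 224, 120], [228, 192, 192], [247, 236, 236]] [ 27 124 255]
240 284 112 244 826
yaw -10.053541728038015
[ 0.5342 -0.3296  0.099 ] [ 0.4149 -0.3074  0.099 ] 0.1213436238095221 [ 0.4745 -0.3185  0.099 ]
[ 0.4754 -0.3278  0.2314] -15.110560808393329
[ 0.4778 -0.3271  0.085 ]
[ 0.4777 -0.327   0.085 ]
```

```bash
cat > rodw.py <<'E'
from h import *
def rodfit(w,zt=.099,box=(225,100,300,250)):
    f=w["frame"].astype(int);m=((f[...,0]-f[...,2]>90)&(f[...,1]-f[...,2]>50)&(f[...,0]>225)).astype(np.uint8)
    l,t,r,b=box;M=np.zeros_like(m);M[t:b,l:r]=m[t:b,l:r]
    M=cv2.morphologyEx(M,cv2.MORPH_OPEN,np.ones((5,5),np.uint8))
    k,L,s,c=cv2.connectedComponentsWithStats(M);i=1+np.argmax(s[1:,4]);ys,xs=np.nonzero(L==i);print(s[i])
    C=np.array([((xs[ys==y].min()+xs[ys==y].max())/2,y) for y in range(ys.min()+5,ys.max()-4)])
    Q=np.array([at_z(w,c,zt)[:2] for c in C]);d=np.linalg.svd(Q-Q.mean(0))[2][0];d*=np.sign(d[0])
    b=np.polyfit(C[:,1],C[:,0],1)
    F=at_z(w,(np.polyval(b,ys.min()),ys.min()-.5),zt);R=at_z(w,(np.polyval(b,ys.max()),ys.max()+.5),zt)
    print("yaw",np.degrees(np.arctan2(d[1],d[0])),"len",np.linalg.norm(F-R),"mid",(F+R)/2)
E
python3 - <<'E'
from rodw import *
np.set_printoptions(precision=4,suppress=True)
w=manip.camera("wrist");rodfit(w)
E
```

```text
[ 245  113   26  122 2961]
yaw -14.564831653226198 len 0.1100890335898195 mid [ 0.4775 -0.3268  0.099 ]
```

Request:
{"fn": "jog_arm", "kwargs": {"translation": [[1,1,-10],[2,1,-30],[2,1,-52],[2,1,-75],[2,1,-98],[2,1,-120],[2,1,-140],[2,1,-155],[2,1,-162],[2,1,-165],[2,1,-165]], "turn": [0.5,0.5,0.5,0.5,0.5,0.5,0.5,0.5,0.5,0.5,0.5]}}

```text
clock: 4.42
position: [0.4778, -0.3259, 0.0659]
ee_rot: [0.992, -0.127, -0.0, -0.0]
ft_force: [-0.7, 0.3, -0.1]
grip_width: 1.0
```

Request:
{"fn": "jog_arm", "kwargs": {"translation": [[0,0,0],[0,0,0],[0,0,0],[0,0,0],[0,0,0],[0,0,0],[0,0,0],[0,0,0],[0,0,0],[0,0,0]], "turn": [0,0,0,0,0,0,0,0,0,0], "grip": 0, "grip_force": 80}}

```text
clock: 5.25
position: [0.4781, -0.3261, 0.0665]
ee_rot: [0.992, -0.127, 0.0, 0.0]
ft_force: [-0.4, 0.0, 6.1]
grip_width: 0.25
```

Run:
```python
from h import *
o=manip.get_obs();q=o["ee_rot"];print(o["position"],np.degrees(2*np.arctan2(q[1],q[0])),o["ft_force"],o["grip_width"]*85.4,o["clock"],o["joint_pos"])
```

```text
[ 0.47805757 -0.32610035  0.066537  ] -14.546815674494637 [-3.80113882e-01  5.70985825e-03  6.07682689e+00] 21.313811927653926 5.25 [ 0.71533769  0.38999063 -0.23557725  1.75567306  0.10537046  1.0079517
 -1.3841686 ]
```

Request:
{"fn": "jog_arm", "kwargs": {"translation": [[0,0,5],[0,0,15],[0,0,32],[0,0,54],[0,0,78],[0,0,102],[0,0,126],[0,0,146],[0,0,160],[0,0,168],[0,0,171],[0,0,171]], "turn": [0,0,0,0,0,0,0,0,0,0,0,0]}}

```text
clock: 6.25
position: [0.4781, -0.3261, 0.2378]
ee_rot: [0.992, -0.127, 0.0, 0.0]
ft_force: [-0.2, -0.1, -2.0]
grip_width: 0.246
```

Request:
{"fn": "jog_arm", "kwargs": {"translation": [[-8,5,0],[-20,18,0],[-34,38,0],[-48,62,0],[-58,90,0],[-64,120,0],[-66,152,0],[-67,184,0],[-67,216,0],[-67,246,0],[-67,268,0],[-67,280,0]], "turn": [1,2,3,4,5,6,7,7.7,7.7,7.7,7.7,7.7]}}

```text
clock: 7.25
position: [0.4099, -0.0433, 0.2369]
ee_rot: [0.998, -0.058, -0.0, 0.0]
ft_force: [-0.8, -0.5, -2.7]
grip_width: 0.242
```

Request:
{"fn": "jog_arm", "kwargs": {"translation": [[0,12,0],[0,32,0],[0,56,0],[0,80,0],[0,103,0],[0,122,0],[0,134,0],[0,140,0],[0,142,0],[0,142,0],[0,142,0]], "turn": [0,0,0,0,0,0,0,0,0,0,0]}}

```text
clock: 8.17
position: [0.4099, 0.0976, 0.2366]
ee_rot: [0.998, -0.058, -0.001, 0.0]
ft_force: [0.6, 0.2, -2.1]
grip_width: 0.252
```

Run:
```python
from rodw import *
np.set_printoptions(precision=4,suppress=True)
ps={n:manip.camera(n) for n in("scene","top","wrist")}
o=manip.get_obs();q=o["ee_rot"];print(o["position"],np.degrees(2*np.arctan2(q[1],q[0])),o["ft_force"],o["grip_width"]*85.4,o["clock"],o["joint_pos"])
for n,p in ps.items():
  for l in("bolt_ring","icebox"):
    for r in manip.pinpoint(p,l)[:2]: print(l,n,r,at_z(p,r["at"],.185 if l=="bolt_ring" else 0))
w=cv2.resize(ps["wrist"]["frame"],(512,384));a=cv2.resize(ps["scene"]["frame"][200:290,240:345],None,fx=2.8,fy=2.8,interpolation=3);b=cv2.resize(ps["top"]["frame"][100:190,200:305],None,fx=2.8,fy=2.8,interpolation=3)
c=np.zeros((504,806,3),np.uint8);c[:384,:512]=w;c[:252,512:]=a;c[252:,512:]=b;cv2.imwrite("pics/d.png",c[:,:800,::-1])
```

```text
[0.41   0.0979 0.2368] -6.7056954507484745 [-0.0423  0.2781 -1.9985] 20.92568318251534 8.3167 [ 0.4192 -0.1105 -0.6989  1.9158 -0.0731  1.3125 -1.9457]
bolt_ring scene {'at': [291.7, 235.3], 'confidence': 0.59} [0.7315 0.05   0.185 ]
icebox scene {'at': [284.6, 258.3], 'confidence': 0.86} [0.6703 0.0701 0.    ]
bolt_ring top {'at': [242.2, 134.1], 'confidence': 0.49} [0.7322 0.0636 0.185 ]
icebox top {'at': [240.8, 164.0], 'confidence': 0.58} [0.675 0.071 0.   ]
```

View pics/d.png

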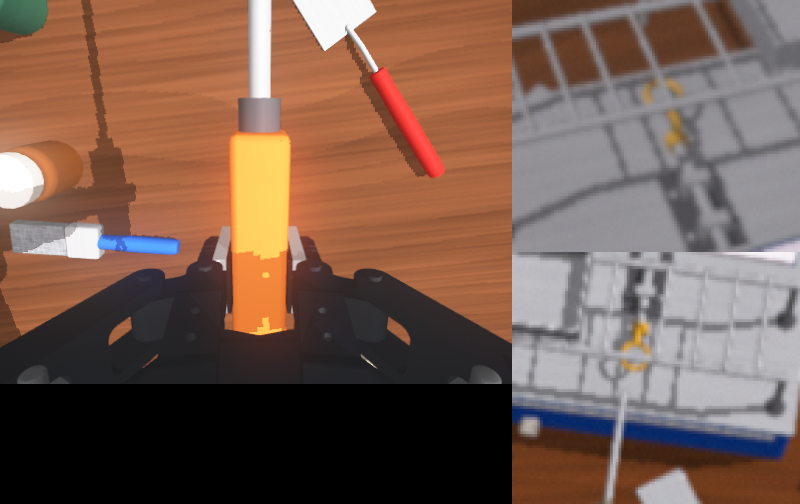

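```bash
cat > ring.py <<'E'
from h import *
def ringfit(ps,z=.185,yaw=np.radians(-6.8),x0=(.727,.0577),n=2):
    A=np.linspace(0,2*np.pi,120,endpoint=False);best={}
    g=np.arange(-.07,.0201,.001);h=np.arange(-.014,.0141,.001)
    tot=0
    for nm in ("scene","top"):
        f=cv2.resize(ps[nm]["frame"],None,fx=1,fy=1).astype(np.float32);y=np.clip((f[...,0]+f[...,1])/2-f[...,2]-25,0,60)/60
        if nm=="scene": yy=y
        S=np.zeros((len(g),len(h)))
        def samp(c,r):
            uv=np.array([proj(ps[nm],(c[0]+r*np.cos(a),c[1]+r*np.sin(a),z)) for a in A[::2]],np.float32)
            return cv2.remap(y,uv[None,:,0],uv[None,:,1],cv2.INTER_LINEAR).mean()
        d=np.array([np.cos(yaw),np.sin(yaw)]);m=np.array([-d[1],d[0]])
        for i,a in enumerate(g):
            for j,b in enumerate(h):
                c=np.array(x0)+a*d+b*m;S[i,j]=samp(c,.016)-.5*samp(c,.007)-.5*samp(c,.026)
        i,j=np.unravel_index(S.argmax(),S.shape);print(nm,np.array(x0)+g[i]*d+h[j]*m,"along %.3f side %.3f score %.2f"%(g[i],h[j],S.max()));tot=tot+S
    i,j=np.unravel_index(tot.argmax(),tot.shape);X=np.array(x0)+g[i]*d+h[j]*m
    print("both",X,"along %.3f side %.3f score %.2f"%(g[i],h[j],tot.max()));return X
E
python3 - <<'E'
from ring import *
np.set_printoptions(precision=4,suppress=True)
ps={n:manip.camera(n) for n in("scene","top")}
ringfit(ps)
o=manip.get_obs();p=o["position"]
q=o["ee_rot"];t=2*np.arctan2(q[1],q[0]);e=p+np.array([.25*np.cos(t),.25*np.sin(t),.0187+.004])
for n in ps: 
    uv=proj(ps[n],e);print(n,"hook top proj",uv); u,v=uv.astype(int)
    for dv in (0,4,8):print(v+dv,ps[n]["frame"][v+dv,u-8:u+9].sum(-1)//3)
E
```

```text
scene [0.728  0.0576] along 0.001 side -0.000 score 0.24
top [0.7241 0.059 ] along -0.003 side 0.001 score 0.61
both [0.724  0.0581] along -0.003 side -0.000 score 0.79
scene hook top proj [287.8536 193.9286]
193 [ 59  61  60  62  72  99 130 143 130 100  71  60  56  57  57  58  58]
197 [ 57  59  60  58  60  62  75 103 126 124 101  77  65  65  67  70  74]
201 [ 90  99 102 101 109 122 134 140 142 142 144 146 146 145 140 140 136]
top hook top proj [239.1081 149.4344]
149 [184 183 185 182 168 140 152 168 174 179 184 185 185 186 184 165 140]
153 [119 121 118 120 117 113 130 172 184 149 123 120 124 131 140 122 127]
157 [116 117 123 125 125 120 140 184 185 141 133 138 142 141 144 144 151]
```

Request:
{"fn": "jog_arm", "kwargs": {"translation": [[4,-1,0],[12,-2,0],[24,-4,0],[36,-6,0],[48,-8,0],[58,-9,0],[65,-10,0],[68,-10.7,0],[68,-10.7,0],[68,-10.7,0]], "turn": [0,0,0,0,0,0,0,0,0,0]}}

```text
clock: 9.55
position: [0.4778, 0.0881, 0.2368]
ee_rot: [0.998, -0.058, -0.001, 0.0]
ft_force: [-0.0, 0.4, -1.9]
grip_width: 0.242
```

Run:
```python
from ring import *
np.set_printoptions(precision=4,suppress=True)
ps={n:manip.camera(n) for n in("scene","top")}
o=manip.get_obs();p=o["position"];print(p,o["ft_force"],o["clock"])
q=o["ee_rot"];t=2*np.arctan2(q[1],q[0]);print(np.degrees(t));H=p+np.array([.25*np.cos(t),.25*np.sin(t),.0187])
im=[]
for n,cr in (("scene",(255,195,335,275)),("top",(205,100,285,180))):
    l,t0,r,b=cr;f=cv2.resize(ps[n]["frame"][t0:b,l:r],None,fx=4.9,fy=4.9,interpolation=3)[...,::-1].copy()
    for X,c in ((H,(0,0,255)),(H-[0,0,.045],(0,255,0)),(np.array([.726,.058,.185]),(255,0,255))):
        uv=(proj(ps[n],X)-[l,t0]+.5)*4.9;print(n,uv);cv2.circle(f,tuple(np.int32(uv)),3,c,-1)
    im.append(f)
cv2.imwrite("pics/e.png",np.hstack(im))
```

```text
[0.4776 0.0881 0.237 ] [ 0.3535 -0.5083 -2.1775] 9.65
-6.6122311968934495
scene [203.3955  95.0344]
scene [196.9238 154.7907]
scene [191.1892 187.9696]
top [188.6977 146.3675]
top [189.9879 167.1153]
top [192.6388 178.444 ]
```

View pics/e.png

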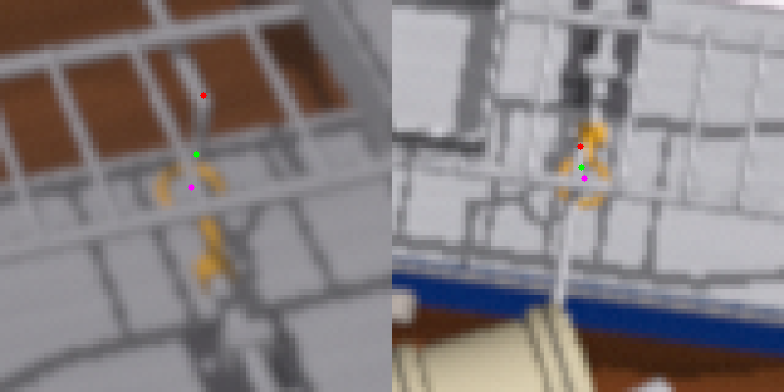

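Request:
{"fn": "jog_arm", "kwargs": {"translation": [[0,0,-3],[0,0,-8],[0,0,-14],[0,0,-20],[0,0,-26],[0,0,-32],[0,0,-37],[0,0,-40],[0,0,-40],[0,0,-40]], "turn": [0,0,0,0,0,0,0,0,0,0]}}

```text
clock: 10.48
position: [0.4776, 0.0881, 0.197]
ee_rot: [0.998, -0.058, -0.001, 0.0]
ft_force: [0.2, 0.3, -2.6]
grip_width: 0.243
```

```bash
cat > look.py <<'E'
from ring import *
import sys
np.set_printoptions(precision=4,suppress=True)
ps={n:manip.camera(n) for n in("scene","top")}
o=manip.get_obs();p=o["position"];print(p,o["ft_force"],o["torque"],o["clock"])
q=o["ee_rot"];t=2*np.arctan2(q[1],q[0]);print(np.degrees(t));H=p+np.array([.25*np.cos(t),.25*np.sin(t),.0187])
print("hook",H);ringfit(ps)
im=[]
for n,cr in (("scene",(240,190,340,290)),("top",(205,90,305,190))):
    l,t0,r,b=cr;f=cv2.resize(ps[n]["frame"][t0:b,l:r],None,fx=4,fy=4,interpolation=3)[...,::-1].copy()
    for X,c in ((H,(0,0,255)),(H-[0,0,.045],(0,255,0))):
        cv2.circle(f,tuple(np.int32((proj(ps[n],X)-[l,t0]+.5)*4)),2,c,-1)
    im.append(f)
cv2.imwrite("pics/"+sys.argv[1],np.hstack(im))
E
python3 look.py f.png
```

```text
[0.4778 0.0882 0.1973] [ 0.3452  0.2021 -2.4002] [ 0.0181  0.0594 -0.0388] 10.5833
-6.612442623142558
hook [0.7261 0.0594 0.216 ]
scene [0.727  0.0577] along 0.000 side -0.000 score 0.17
top [0.7241 0.059 ] along -0.003 side 0.001 score 0.46
both [0.7241 0.059 ] along -0.003 side 0.001 score 0.59
```

View pics/f.png

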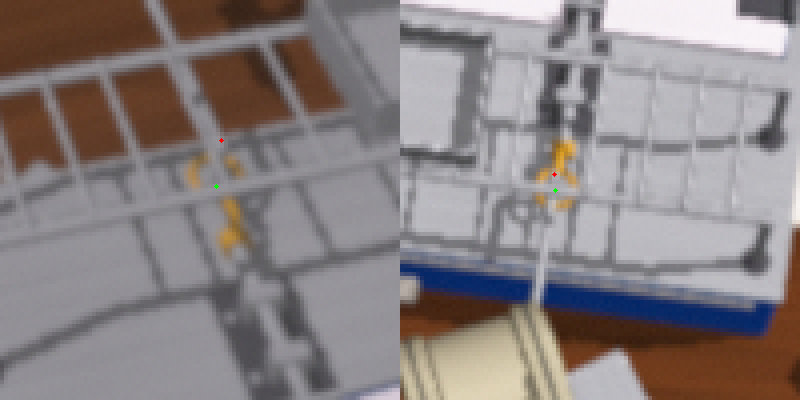

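Request:
{"fn": "jog_arm", "kwargs": {"translation": [[-1,0.1,0],[-2.2,0.3,0],[-3.6,0.4,0],[-5,0.6,0],[-6.4,0.8,0],[-7.8,0.9,0],[-9.2,1.1,0],[-10.6,1.3,0],[-12,1.4,0],[-13.2,1.6,0],[-14.2,1.7,0],[-14.9,1.8,0]], "turn": [0,0,0,0,0,0,0,0,0,0,0,0]}}

```text
clock: 11.58
position: [0.4642, 0.0898, 0.1978]
ee_rot: [0.998, -0.058, 0.001, 0.0]
ft_force: [9.2, -0.8, -4.5]
grip_width: 0.243
```

Request:
{"fn": "jog_arm", "kwargs": {"translation": [[-1,0.1,0],[-2.2,0.3,0],[-3.6,0.4,0],[-5,0.6,0],[-6.4,0.8,0],[-7.8,0.9,0],[-9.2,1.1,0],[-10.6,1.3,0],[-12,1.4,0],[-13.2,1.6,0],[-14.2,1.7,0],[-14.9,1.8,0]], "turn": [0,0,0,0,0,0,0,0,0,0,0,0]}}

```text
clock: 12.58
position: [0.4502, 0.0914, 0.198]
ee_rot: [0.998, -0.058, 0.003, -0.0]
ft_force: [8.0, -1.3, -5.0]
grip_width: 0.244
```

```bash
python3 look.py g.png
```

```text
[0.4502 0.0915 0.198 ] [ 7.4756 -0.0494 -5.4684] [ 0.0213 -0.8752  0.1494] 12.6833
-6.650889245977523
hook [0.6985 0.0625 0.2167]
scene [0.7101 0.0597] along -0.017 side -0.000 score 0.45
top [0.7073 0.0611] along -0.020 side 0.001 score 0.45
both [0.7091 0.0598] along -0.018 side -0.000 score 0.84
```

Request:
{"fn": "jog_arm", "kwargs": {"translation": [[-1,0.1,0],[-2.2,0.3,0],[-3.4,0.4,0],[-4.6,0.6,0],[-5.8,0.7,0],[-7,0.8,0],[-8.2,1,0],[-9.4,1.1,0],[-10.6,1.3,0],[-11.4,1.4,0],[-12,1.4,0],[-12,1.4,0]], "turn": [0,0,0,0,0,0,0,0,0,0,0,0]}}

```text
clock: 13.68
position: [0.4389, 0.0927, 0.1981]
ee_rot: [0.998, -0.058, 0.004, -0.0]
ft_force: [7.8, -0.8, -6.1]
grip_width: 0.243
```

Request:
{"fn": "jog_arm", "kwargs": {"translation": [[-0.5,0.1,0],[-1,0.1,0],[-1.5,0.2,0],[-2,0.2,0],[-2.5,0.3,0],[-2.5,0.3,0]], "turn": [0,0,0,0,0,0]}}

```text
clock: 14.18
position: [0.4375, 0.0927, 0.1985]
ee_rot: [0.998, -0.058, 0.005, -0.0]
ft_force: [7.9, -0.9, -5.5]
grip_width: 0.246
```

Request:
{"fn": "jog_arm", "kwargs": {"translation": [[-0.5,0.1,0],[-1,0.1,0],[-1.5,0.2,0],[-2,0.2,0],[-2.5,0.3,0],[-2.5,0.3,0]], "turn": [0,0,0,0,0,0]}}

```text
clock: 14.68
position: [0.4357, 0.0928, 0.1987]
ee_rot: [0.998, -0.059, 0.006, -0.001]
ft_force: [8.2, -0.6, -5.6]
grip_width: 0.243
```

Request:
{"fn": "jog_arm", "kwargs": {"translation": [[-0.5,0.1,-0.5],[-1,0.1,-1],[-1.5,0.2,-1.5],[-2,0.2,-1.5],[-2.5,0.3,-1.5],[-3,0.4,-1.5],[-3,0.4,-1.5]], "turn": [0,0,0,0,0,0,0]}}

```text
clock: 15.27
position: [0.4337, 0.0931, 0.1975]
ee_rot: [0.998, -0.059, 0.007, -0.001]
ft_force: [7.2, -0.7, -3.7]
grip_width: 0.245
```

Request:
{"fn": "jog_arm", "kwargs": {"translation": [[-0.5,0.1,-0.5],[-1,0.1,-1],[-1.5,0.2,-1],[-2,0.2,-1],[-2.5,0.3,-1],[-3,0.4,-1],[-3,0.4,-1]], "turn": [0,0,0,0,0,0,0]}}

```text
clock: 15.85
position: [0.4318, 0.0933, 0.1969]
ee_rot: [0.998, -0.059, 0.008, -0.001]
ft_force: [8.1, -0.8, -4.6]
grip_width: 0.244
```

```bash
python3 look.py g.png
```

```text
[0.4317 0.0933 0.1969] [ 7.15   -0.8195 -5.1768] [-0.0264 -1.0113  0.1   ] 15.95
-6.752025784836341
hook [0.68   0.0639 0.2156]
scene [0.6922 0.0618] along -0.035 side -0.000 score 0.49
top [0.6894 0.0632] along -0.038 side 0.001 score 0.69
both [0.6903 0.0621] along -0.037 side -0.000 score 1.12
```

View pics/g.png

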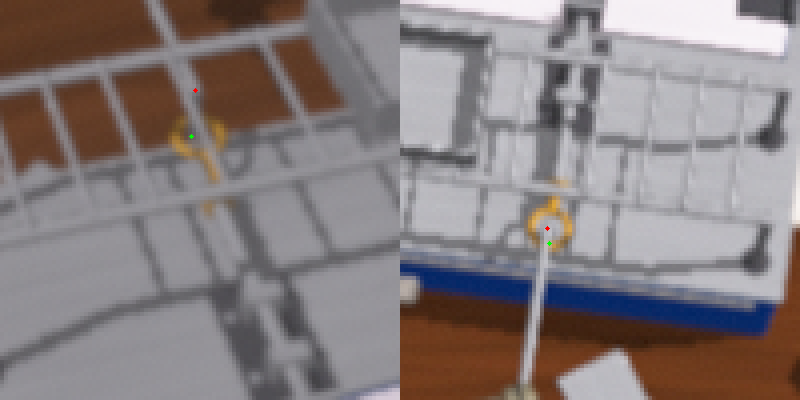

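Request:
{"fn": "jog_arm", "kwargs": {"translation": [[-0.6,0.1,-0.3],[-1.2,0.1,-0.5],[-1.7,0.2,-0.5],[-2.2,0.3,-0.5],[-2.2,0.3,-0.5]], "turn": [0,0,0,0,0]}}

```text
clock: 16.37
position: [0.4304, 0.0935, 0.1967]
ee_rot: [0.998, -0.059, 0.009, -0.001]
ft_force: [7.0, -1.1, -4.8]
grip_width: 0.249
```

Request:
{"fn": "jog_arm", "kwargs": {"translation": [[-0.6,0.1,-0.3],[-1.2,0.1,-0.5],[-1.7,0.2,-0.5],[-2.2,0.3,-0.5],[-2.2,0.3,-0.5]], "turn": [0,0,0,0,0]}}

```text
clock: 16.78
position: [0.4287, 0.0937, 0.1963]
ee_rot: [0.998, -0.059, 0.01, -0.001]
ft_force: [5.4, -0.3, -3.9]
grip_width: 0.246
```

Request:
{"fn": "jog_arm", "kwargs": {"translation": [[-0.6,0.1,-0.3],[-1.2,0.1,-0.5],[-1.7,0.2,-0.5],[-2.2,0.3,-0.5],[-2.2,0.3,-0.5]], "turn": [0,0,0,0,0]}}

```text
clock: 17.2
position: [0.4273, 0.0939, 0.196]
ee_rot: [0.998, -0.059, 0.011, -0.001]
ft_force: [7.7, -0.3, -4.5]
grip_width: 0.248
```

Request:
{"fn": "jog_arm", "kwargs": {"translation": [[-0.6,0.1,-0.5],[-1.2,0.1,-1],[-1.7,0.2,-1],[-2.2,0.3,-1],[-2.2,0.3,-1]], "turn": [0,0,0,0,0]}}

```text
clock: 17.62
position: [0.4271, 0.094, 0.1957]
ee_rot: [0.998, -0.059, 0.014, -0.002]
ft_force: [13.4, -1.2, -7.7]
grip_width: 0.246
```

Request:
{"fn": "jog_arm", "kwargs": {"translation": [[-0.6,0.1,-0.5],[-1.2,0.1,-1],[-1.7,0.2,-1],[-2.2,0.3,-1],[-2.2,0.3,-1]], "turn": [0,0,0,0,0]}}

```text
clock: 18.03
position: [0.4268, 0.0942, 0.1956]
ee_rot: [0.998, -0.06, 0.016, -0.002]
ft_force: [11.9, -1.3, -5.1]
grip_width: 0.244
```

Request:
{"fn": "jog_arm", "kwargs": {"translation": [[-0.6,0.1,-0.5],[-1.2,0.1,-1],[-1.7,0.2,-1],[-2.2,0.3,-1],[-2.2,0.3,-1]], "turn": [0,0,0,0,0]}}

```text
clock: 18.45
position: [0.4268, 0.0943, 0.1955]
ee_rot: [0.998, -0.06, 0.019, -0.002]
ft_force: [14.0, -0.7, -6.6]
grip_width: 0.244
```

```bash
python3 look.py g2.png
```

```text
[0.4268 0.0943 0.1955] [14.377  -1.2302 -5.6338] [-0.1521 -2.2228  0.1123] 18.55
-6.857315971587511
hook [0.675  0.0645 0.2142]
scene [0.6873 0.0624] along -0.040 side -0.000 score 0.46
top [0.6844 0.0638] along -0.043 side 0.001 score 0.67
both [0.6854 0.0637] along -0.042 side 0.001 score 1.09
```

View pics/g2.png

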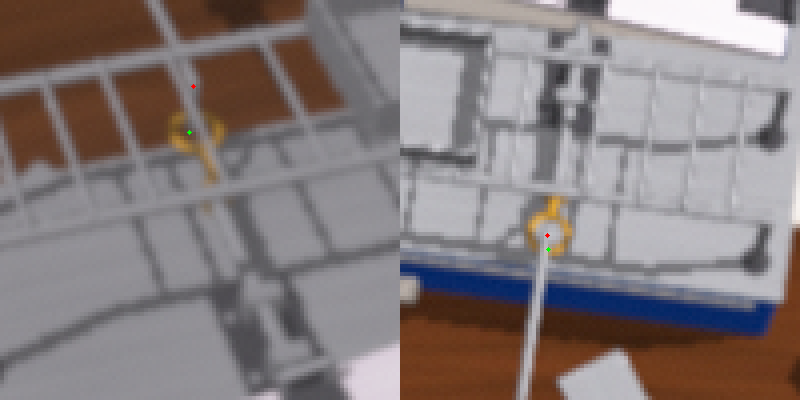

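Run:
```python
from h import *
p=manip.camera("scene");save(p,"flap.png",(160,180,420,384),3)
```

```text
(no output)
```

View pics/flap.png

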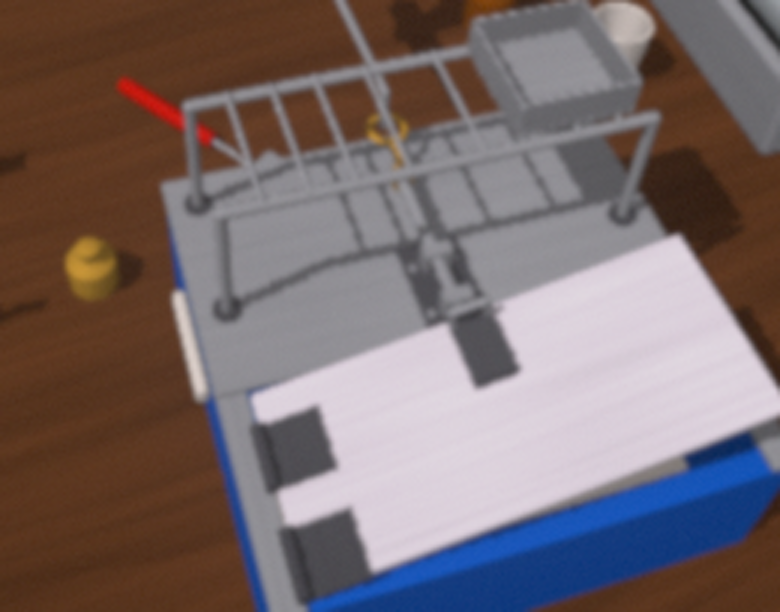

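Request:
{"fn": "jog_arm", "kwargs": {"translation": [[1,-0.1,0],[2.5,-0.3,0],[4.5,-0.5,0],[6.5,-0.8,0],[7.5,-0.9,0],[7.5,-0.9,0],[7.5,-0.9,0]], "turn": [0,0,0,0,0,0,0]}}

```text
clock: 19.18
position: [0.4342, 0.0934, 0.1954]
ee_rot: [0.998, -0.06, 0.018, -0.002]
ft_force: [-0.3, 0.6, -2.4]
grip_width: 0.248
```

Run:
```python
from h import *
from scipy.spatial.transform import Rotation as R
o=manip.get_obs();print(o["position"],o["ft_force"],o["torque"]);print(R.from_quat(o["ee_rot"]).as_matrix().round(4))
```

```text
[0.43418004 0.0934411  0.19537282] [-0.30457807  0.60896277 -2.38531282] [ 0.00315851  0.11469087 -0.0069283 ]
[[ 0.9922 -0.1191  0.037 ]
 [-0.1193 -0.9929  0.0027]
 [ 0.0364 -0.0071 -0.9993]]
```

Request:
{"fn": "jog_arm", "kwargs": {"translation": [[0,0,2],[0,0,5],[0,0,9],[0,0,14],[0,0,20],[0,0,26],[0,0,32],[0,0,36],[0,0,38],[0,0,38]], "turn": [0,0,0,0,0,0,0,0,0,0]}}

```text
clock: 20.02
position: [0.4344, 0.0935, 0.2339]
ee_rot: [0.998, -0.06, 0.019, -0.003]
ft_force: [0.6, 0.0, -2.4]
grip_width: 0.247
```

```bash
python3 look.py g3.png
```

```text
[0.4341 0.0934 0.2332] [ 0.3203  0.1113 -1.3661] [ 0.0189  0.098  -0.018 ] 20.1167
-6.853269128894868
hook [0.6823 0.0636 0.2519]
scene [0.6883 0.0623] along -0.039 side -0.000 score 0.49
top [0.6844 0.0638] along -0.043 side 0.001 score 0.58
both [0.6854 0.0637] along -0.042 side 0.001 score 1.01
```

View pics/g3.png

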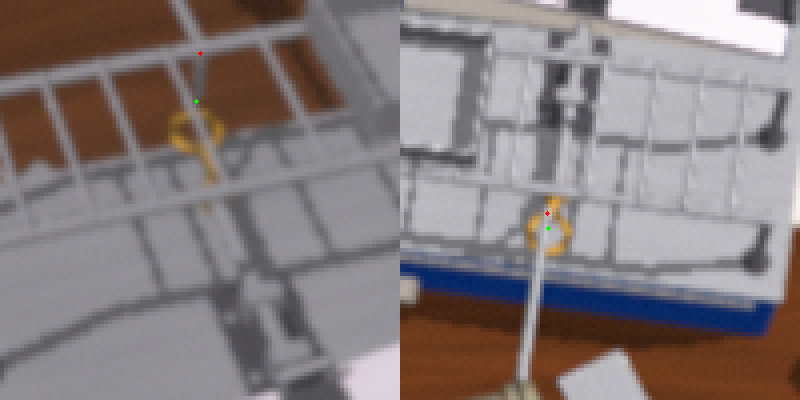

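Request:
{"fn": "jog_arm", "kwargs": {"translation": [[-6,0,1],[-14,-1,2],[-20,-6,3],[-24,-16,4],[-25,-32,4],[-25,-52,4],[-25,-74,4],[-25,-96,4],[-25,-116,4],[-25,-129,4],[-25,-136,4],[-25,-137,4]], "turn": [0,0,0,0,0,0,0,0,0,0,0,0]}}

```text
clock: 21.12
position: [0.4085, -0.0448, 0.2373]
ee_rot: [0.998, -0.061, 0.018, -0.002]
ft_force: [0.0, 1.1, -2.3]
grip_width: 0.245
```

Request:
{"fn": "jog_arm", "kwargs": {"translation": [[0,-10,0],[0,-30,0],[0,-56,0],[0,-84,0],[1,-112,0],[4,-140,0],[12,-168,0],[24,-196,0],[38,-224,0],[52,-250,0],[62,-270,0],[68,-282,0]], "turn": [0,0,0,0,0,-1,-2,-3,-4.5,-6,-7,-7.7]}}

```text
clock: 22.12
position: [0.477, -0.329, 0.2367]
ee_rot: [0.992, -0.129, 0.018, -0.001]
ft_force: [-1.1, 0.6, -1.9]
grip_width: 0.246
```

Request:
{"fn": "jog_arm", "kwargs": {"translation": [[0,0,0],[0,0,0],[0,0,0]], "turn": [0,0,0]}}

```text
clock: 22.37
position: [0.4768, -0.3279, 0.2365]
ee_rot: [0.992, -0.128, 0.018, -0.002]
ft_force: [-0.0, 0.6, -2.4]
grip_width: 0.243
```

```bash
cat > st.py <<'E'
from rodw import *
from scipy.spatial.transform import Rotation as R
np.set_printoptions(precision=4,suppress=True)
o=manip.get_obs();M=R.from_quat(o["ee_rot"]).as_matrix();print(o["position"],o["ft_force"],o["clock"],o["grip_width"]*85.4,"yaw",np.degrees(np.arctan2(M[1,0],M[0,0])),"x axis",M[:,0])
G=o["position"]-.0187*M[:,2];print("grasp pt",G,"err mm to (.4775,-.3264,.085)",(np.array([.4781,-.3261,.0852])-G)*1000)
E
cat >> st.py <<'E'
w=manip.camera("wrist");save(w,"wr.png")
print(proj(w,G+M[:,0]*.055-M[:,2]*.014))
f=w["frame"];print([f[r,240:280:6].tolist() for r in (120,130,140)])
E
python3 st.py
```

```text
[ 0.4768 -0.3279  0.2365] [-0.0143  0.5893 -2.3734] 22.3667 20.74831918067423 yaw -14.697949193370514 x axis [ 0.9667 -0.2536  0.0352]
grasp pt [ 0.4762 -0.3279  0.2552] err mm to (.4775,-.3264,.085) [   1.9256    1.779  -169.9629]
[257.8836 132.863 ]
[[[115, 82, 80], [141, 112, 113], [157, 131, 132], [172, 150, 152], [181, 158, 160], [173, 151, 154], [164, 140, 142]], [[126, 83, 79], [150, 113, 112], [167, 133, 132], [180, 149, 151], [188, 157, 159], [182, 152, 153], [173, 140, 141]], [[255, 205, 96], [255, 206, 97], [255, 206, 97], [255, 207, 98], [255, 208, 98], [255, 209, 98], [255, 209, 99]]]
```

Run:
```python
from h import *
for n in ("d.png","wr.png"):
    f=cv2.imread("pics/"+n)[...,::-1].astype(int);s=f[...,0]-f[...,2]
    print(n,[int(np.argmax(s[100:200,c]>80))+100 for c in (245,255,265,275)],"bar cols at rows",[(r,np.nonzero(f[r,230:290].min(-1)>170)[0][[0,-1]]+230) for r in (20,50,80)], "handle cols",[np.nonzero(s[r,200:320]>100)[0][[0,-1]]+200 for r in (150,200)])
```

```text
d.png [132, 132, 132, 132] bar cols at rows [(20, array([251, 270])), (50, array([251, 270])), (80, array([251, 270]))] handle cols [array([200, 319]), array([200, 319])]
wr.png [132, 132, 132, 132] bar cols at rows [(20, array([251, 270])), (50, array([251, 270])), (80, array([251, 270]))] handle cols [array([200, 319]), array([200, 319])]
```

Request:
{"fn": "jog_arm", "kwargs": {"translation": [[1,1,-8],[2,1.8,-26],[2,1.8,-48],[2,1.8,-72],[2,1.8,-96],[2,1.8,-120],[2,1.8,-140],[2,1.8,-153],[2,1.8,-160],[2,1.8,-164],[2,1.8,-165],[2,1.8,-165]], "turn": [0.1,0.1,0.1,0.1,0.1,0.1,0.1,0.1,0.1,0.1,0.1,0.1]}}

```text
clock: 23.42
position: [0.4793, -0.3259, 0.0723]
ee_rot: [0.992, -0.127, 0.019, -0.001]
ft_force: [-0.0, -0.2, -2.7]
grip_width: 0.249
```

```bash
python3 st.py | head -2
```

```text
[ 0.4793 -0.3259  0.0723] [-0.0236 -0.1674 -2.6926] 23.4167 21.240538940788802 yaw -14.568995634278986 x axis [ 0.9672 -0.2514  0.0365]
grasp pt [ 0.4786 -0.3259  0.091 ] err mm to (.4775,-.3264,.085) [-0.4622 -0.2169 -5.837 ]
```

Position matches the pickup; lower the last bit with a light grip so the rod levels itself.

Request:
{"fn": "jog_arm", "kwargs": {"translation": [[0,0,-1],[0,0,-2],[0,0,-3],[0,0,-3.5],[0,0,-4],[0,0,-4]], "turn": [0,0,0,0,0,0], "grip_force": 20}}

```text
clock: 23.97
position: [0.4794, -0.3261, 0.0686]
ee_rot: [0.992, -0.127, 0.019, -0.001]
ft_force: [-0.4, -0.0, -1.2]
grip_width: 0.245
```

Request:
{"fn": "jog_arm", "kwargs": {"translation": [[0,0,-0.5],[0,0,-1],[0,0,-1.5],[0,0,-2],[0,0,-2]], "turn": [0,0,0,0,0]}}

```text
clock: 24.38
position: [0.4796, -0.3262, 0.0679]
ee_rot: [0.992, -0.127, 0.019, -0.001]
ft_force: [-4.0, 2.5, 11.9]
grip_width: 0.243
```

```bash
python3 st.py | head -2
python3 - <<'E'
from h import *
f=cv2.imread("pics/wr.png")[...,::-1].astype(int);s=f[...,0]-f[...,2];print([int(np.argmax(s[100:200,c]>80))+100 for c in (245,255,265,275)])
E
```

```text
[ 0.4796 -0.3262  0.0679] [-4.0475  2.5289 11.8603] 24.3833 20.765160124322016 yaw -14.579376952580594 x axis [ 0.9671 -0.2515  0.0373]
grasp pt [ 0.4789 -0.3262  0.0866] err mm to (.4775,-.3264,.085) [-0.7784  0.0615 -1.3648]
[132, 132, 132, 132]
```

Request:
{"fn": "jog_arm", "kwargs": {"translation": [[0,0,0],[0,0,0],[0,0,0],[0,0,0],[0,0,0],[0,0,0]], "turn": [0,0,0,0,0,0], "grip": 25}}

```text
clock: 24.93
position: [0.4795, -0.3262, 0.0677]
ee_rot: [0.992, -0.127, 0.019, -0.001]
ft_force: [0.2, 0.8, -0.0]
grip_width: 0.294
```

Request:
{"fn": "jog_arm", "kwargs": {"translation": [[0,0,0],[0,0,0],[0,0,0],[0,0,0],[0,0,0],[0,0,0],[0,0,0],[0,0,0]], "turn": [0,0,0,0,0,0,0,0], "grip": 70}}

```text
clock: 25.6
position: [0.4796, -0.3262, 0.0678]
ee_rot: [0.992, -0.127, 0.019, -0.001]
ft_force: [-0.2, -0.3, 0.5]
grip_width: 0.821
```

Request:
{"fn": "jog_arm", "kwargs": {"translation": [[0,0,5],[0,0,15],[0,0,32],[0,0,54],[0,0,78],[0,0,102],[0,0,126],[0,0,146],[0,0,160],[0,0,168],[0,0,171],[0,0,171]], "turn": [0,0,0,0,0,0,0,0,0,0,0,0]}}

```text
clock: 26.6
position: [0.4797, -0.3262, 0.2394]
ee_rot: [0.992, -0.127, 0.019, -0.001]
ft_force: [-0.6, -0.5, 0.0]
grip_width: 0.822
```

Run:
```python
from rodw import *
from ring import ringfit
np.set_printoptions(precision=4,suppress=True)
w=manip.camera("wrist");rodfit(w)
ps={n:manip.camera(n) for n in("scene","top")};ringfit(ps)
for l in "rod_grip pan_in jar_mid cup_rim scraper_grip brush_grip weight_mid".split():
    o=[(p,np.array(r[0]["at"])) for p in ps.values() if (r:=manip.pinpoint(p,l))]
    if len(o)>1: print(l,*tri(o))
o=manip.get_obs();print(o["position"],o["ft_force"],o["clock"])
c=np.zeros((600,800,3),np.uint8);c[:300,:400]=cv2.resize(w["frame"],(400,300));c[:300,400:]=cv2.resize(ps["top"]["frame"],(400,300))
c[300:,:400]=cv2.resize(ps["scene"]["frame"][190:340,80:280],(400,300));c[300:,400:]=cv2.resize(ps["scene"]["frame"][200:384,180:426],(400,300));cv2.imwrite("pics/z.png",c[...,::-1])
```

```text
[ 248  122   25  118 2765]
yaw -14.468882458454521 len 0.10983222149613424 mid [ 0.4787 -0.3265  0.099 ]
scene [0.6883 0.0623] along -0.039 side -0.000 score 0.49
top [0.6844 0.0638] along -0.043 side 0.001 score 0.82
both [0.6854 0.0637] along -0.042 side 0.001 score 1.24
rod_grip [ 0.4833 -0.3329  0.0781] [np.float64(0.012169841652187312), np.float64(0.012169841652187353)]
pan_in [0.7684 0.1619 0.2859] [np.float64(0.000843503501334851), np.float64(0.000843503501334929)]
jar_mid [0.4387 0.3361 0.0413] [np.float64(0.00023190974775191326), np.float64(0.0002319097477519604)]
cup_rim [0.567  0.4225 0.0734] [np.float64(0.00395393350281845), np.float64(0.0039539335028183475)]
scraper_grip [ 0.4586 -0.0675  0.007 ] [np.float64(0.001587619672757858), np.float64(0.0015876196727578587)]
brush_grip [ 0.318   0.2677 -0.0008] [np.float64(0.004671261465166007), np.float64(0.004671261465166162)]
weight_mid [ 0.6072 -0.2091  0.0287] [np.float64(0.0024051623031182286), np.float64(0.002405162303118176)]
[ 0.4796 -0.3262  0.2388] [0.1175 1.1182 1.3136] 27.45
```

View pics/z.png

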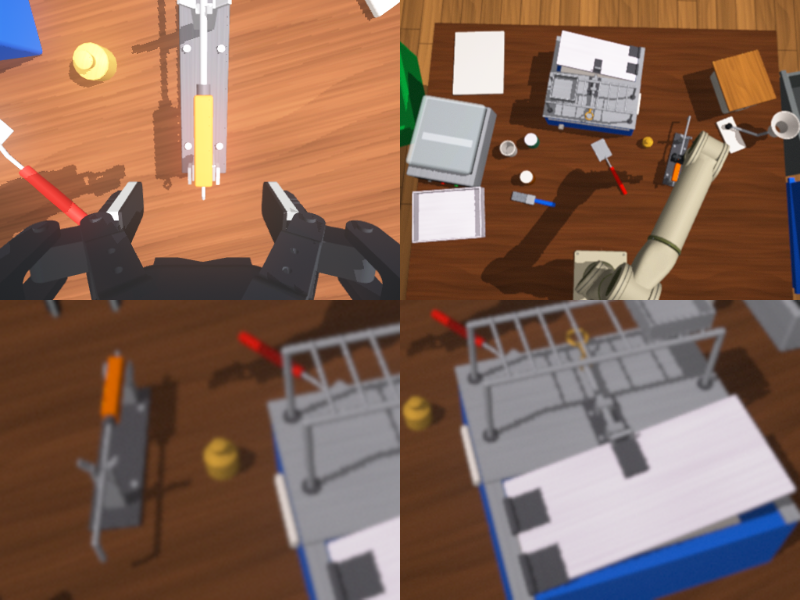

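The pictures show the rod seated level on its rest, within about 1 mm of where it started. The flap is ajar, the bolt is drawn, and nothing touches the gripper.

```bash
python3 -c "
from workcell import manip
print(manip.hand_in())"
```

```text
the job is handed in; nothing more can be done
None
```

I drew the bolt fully back with the hooked rod, the flap sprang ajar, and the rod is back on its rest. I handed the job in at about 27.5 s of the 64 s allowed.

- **Bolt:** it drew about 42 mm at 7–9 N. It then stopped moving, and I read a peak of about 14 N against the stop, below the 20 N at which it bends. Forces were only read at the end of each move or in between, so a brief higher peak can't be ruled out. After I unhooked, the ring stayed where it was.
- **Flap:** the last scene picture shows its free side lifted. I judged this from the picture and did not measure the angle.
- **Rod:** in the last wrist picture the handle is about 1 mm and 0.1° from where it started, level in the saddle and fork. The pull had tipped the hand about 2° nose-up. I therefore set the rear of the rod down first at about 12 N, and the front settled about 6 mm when I released it.
- **Other things:** all but the can re-measured within about 15 mm of their first estimates. That is no better than the networks' own scatter, but nothing had been touched and none looks moved in the pictures. The can was only seen in one camera, so I checked it by eye only.
- **A reading that disagreed:** the network's last estimate for the rod handle was about 8 mm off, with a 12 mm mismatch between its two cameras. I trusted the wrist-picture fit instead, which gave the handle's true 110 mm length.

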